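# Roll a milling jar up the loading ramp onto the jar mill

## Robot

A 6-joint arm with a two-finger parallel gripper is mounted at the origin on the work surface. World frame = base frame: x ahead of the robot, y to its left, z up, the work surface at z = 0. Lengths are in m, angles in rad, forces in N, time in s.
With the tool pointing down it reaches from about 0.3 to 0.775 m from the base axis. Payload 14.6 kg.
Tool frame: the origin (TCP) lies at the centre of the arm's flange, where the gripper is bolted on; the fingertips stand 199 mm ahead of it and the grasp point (between the pads) lies 180 mm ahead of it; z points along the fingers, y is the line along which they close (so a half turn about z gives the same grasp; the last joint's range is limited). The gripper opens to 94 mm and grips with 3 to 60 N. Pads are 16 mm wide; open, the fingers measure 119 mm over their backs; the gripper's body (75 mm by 177 mm) begins 78 mm behind the grasp point.
Start: joints at [1.189, 0.3, 1.521, -0, 1.321, -0.067], TCP at [0.17, 0.523, 0.405] pointing down, gripper open.
Joint ranges: [-3.03, 3.03], [-0.79, 2.21], [0.23, 2.52], [-1.04, 4.18], [0, 3.07], [-2.55, 2.55]. Speed limits (rad/s): [2.22, 2.22, 2.57, 3.14, 3.14, 3.14].

## Interface

Orientations are given as [roll, pitch, yaw] about the fixed x, y, z axes, in that order (R = Rz(yaw) Ry(pitch) Rx(roll)).
In Python, from station import ctrl gives the robot as it stands. The module is installed in compiled form; this text tells all that it offers.
- The arm moves only by the tool servo_tool, never from a script. Its argument "motion" is a list of rows, each a list of 5 numbers: the closure, from 0 (fully open) to 1 (shut), then the shift along the world's x, y, z in cm, then the turn about the world's z in degrees. A call has 1 to 20 rows; each row is the pose to reach, as a shift and turn from the pose commanded when the call began; what a row does not reach only later rows make up. A row lasts 1/8 s, in which the tool goes at most 62.5 mm and 10.7 degrees, less where a joint would pass 70% of its speed; a pose out of reach is approached as far as the arm can. A call with a gripper value outside its range is refused whole. The fingers move at their own pace and stop on an object; "squeeze" is the grip in N (left out, the last holds). Time passes only in rows, so rows that repeat a pose let the fingers close. It gives the time, the measured TCP pose, the force, the opening and the grip force at its end, in the units of the state.
- ctrl.get_obs(): the state, without advancing time (a new reading comes with each control period).
- ctrl.camera(name): name is "scene" or "top"; returns a dict with "image" (384x512x3 uint8, red, green, blue), "fx", "fy", "cx", "cy" (pixels), "camera_from_world" (4x4, takes a point from world to camera coordinates). Camera axes: x right, y up, looking along -z (the intrinsics and any distortion apply to the point x, -y, -z); pixel columns grow to the right and rows downward; lengths in m; the calibration is good to about 2 mm. A picture is of the moment at which its call begins. There is no depth.
- ctrl.hand_in(): hands the job in; it is judged then, once.
The state is a dict: "time_s": time; "qpos": joint angles; "joint_vel": joint speeds; "tau": joint torques, N m; "ee_pos": TCP position; "eef_rot": TCP orientation; "force": force on the tool from outside, world axes, zero at the start; "moment": the same for the moment, N m; "grip_width": finger opening in m; "grip_force": force on a finger pad.
Only numpy, scipy, OpenCV 4.12 (cv2) and the standard library are available. Lean on these libraries where they do the work, as an engineer would, in place of code of your own. Each camera call takes 0.05 s, during which the arm holds its last target. There are 200 camera calls.

## Task

Two milling jars lie on the loading ramp of the jar mill: with your fingertips, roll the red-lidded one up the ramp and over the front roller until it drops in and lies still on both rollers, then let go. Push it slowly and steadily all the way, without picking it up, flicking it or letting it run back against the lip at the foot of the ramp. Leave the blue-lidded jar waiting at the foot, and everything else on the table, where it is.

Things in the scene. Friction and masses are not known exactly. Their poses are not given: they have to be found in the camera images.
- jar_red: jar to roll: milling jar lying across the ramp, red lid on its +y end, 0.5-0.85 kg. White shell and lid 66 mm diameter, y -46 to +54 (lid from +40, bar to +61), glazed and slippery. It rolls on two grippy rubber rings 72 mm across, y -39 to -29 and +29 to +39. Origin: on its axis, mid-way between the rings; y is the axis, x and z turn as it rolls. In either lane; runs back if let go.
- jar_blue: the same jar with a blue lid, waiting in the other lane against the foot lip; to be left alone. Origin and axes as for jar_red.
- ramp: the mill's fixed aluminium loading ramp, rising 0.122 rad (7 deg) away from the robot, 268 mm wide between 17 mm high side rails. Origin: on its surface, mid-width, under the waiting jars' axes (their origins: x 0, z 36 mm, y about -68 or +60). x up the slope, y left along the jar axes, z off the surface. Deck spans x -34 to +150; a 6 mm high lane strip runs along y = 0.
- cradle (a point): where the red jar's origin must come to lie, but at mid-width (any y in its lane will do): ramp x 193, z 24 mm. The crest, jar axis straight above the front roller, is at jar ramp x 166 mm; until there the jar rolls back if let go, beyond it drops in by itself, about 8 mm. Axes as the ramp's.
- foot_lip: turned-up edge across the foot of the ramp, 6 mm high, 4 mm thick, at ramp x -24 to -20 mm; the rings of the waiting jars rest against it. Origin and axes are the ramp's.
- roller_front: front rubber roller, 32 mm diameter, 260 mm long, turns freely. Origin: on its axis, mid-length, 70 mm above the table. The ramp's surface plane is tangent to it at ramp x = 160 mm.
- roller_back: back rubber roller, same size, 56 mm beyond the front one, stiff to turn; it stops the jar. Origin: on its axis, mid-length. A guard rail stands 26 mm behind its axis, top 117 mm above the table. The drive housing begins 148 mm to the left (+y) of mid-width, top 113 mm above the table (knob 133).
- beaker: glass beaker, 68 mm wide, 85 mm high, on the table to the right of the mill; origin at the centre of its underside.
- spare_lid: yellow jar lid with a knob, 66 mm wide, 26 mm high, on the table to the right of the mill; origin at the centre of its underside.
- bottle_a: white reagent bottle, 72 mm wide, 155 mm high, on the table to the right; origin at the centre of its underside.
- bottle_b: second white reagent bottle like it; origin at the centre of its underside.
- scoop: steel spoon-shaped scoop, 170 mm long, lying on top of the drive housing, 113 mm above the table; origin at the middle of its underside.
Mind the look-alikes: they are no part of the job. What is shaped like the jar_red but orange is not meant.

How it is judged:
By the outcome, as a careful person would: the job done as asked, in the order asked, and still so for the second after the job is handed in, with the robot touching nothing.
It also fails if it takes over 38 s, if anything falls off the work surface, if the arm or the gripper's body presses on something with over 40 N, if the wrist force passes 120 N, or if a joint passes its speed limit or range.

## Working session

There is one attempt and no reset: what is moved stays moved. The work goes in short steps, Python scripts to look and compute and a tool call to move; the robot and the scene stay as the last step left them, time stands still between calls to the robot, and variables do not carry over. Pictures are saved under pics/ and viewed, at most 10 in all, crops included, and the job is handed in when it is done.

Besides the shell and the picture viewer there is one more tool, called as name(argument=value, ...), one argument or row to a line, values as JSON. servo_tool: Moves the arm, as the interface text tells. Its arguments: {"type":"object","properties":{"motion":{"type":"array","items":{"type":"array","items":{"type":"number"}}},"squeeze":{"type":"number"}},"required":["motion"]}

```bash
mkdir -p pics; cat > h.py <<'E'
import numpy as np,cv2
from station import ctrl
def cam(n):
    c=ctrl.camera(n); return c
def ray(c,u,v):
    T=np.array(c["camera_from_world"]);R=T[:3,:3];o=-R.T@T[:3,3]
    d=R.T@np.array([(u-c["cx"])/c["fx"],-(v-c["cy"])/c["fy"],-1.]);return o,d
def onz(c,u,v,z):
    o,d=ray(c,u,v);return o+d*(z-o[2])/d[2]
def proj(c,p):
    T=np.array(c["camera_from_world"]);q=T[:3,:3]@np.array(p)+T[:3,3]
    return c["cx"]+c["fx"]*q[0]/-q[2],c["cy"]-c["fy"]*q[1]/-q[2]
E
python3 - <<'E'
from h import *
a=cam("scene");b=cam("top")
for n,c in(("s",a),("t",b)):
    cv2.imwrite(f"pics/{n}0.png",c["image"][...,::-1]); print({k:v for k,v in c.items() if k!="image"})
print(ctrl.get_obs())
E
```

```text
{'fx': 415.6314230090477, 'fy': 415.6314230090477, 'cx': 259.03759678138584, 'cy': 193.99044220280987, 'camera_from_world': array([[-0.78692814,  0.61668761,  0.02098775,  0.44606432],
       [-0.3980356 , -0.5333187 ,  0.74641733,  0.12501902],
       [ 0.47149948,  0.57902293,  0.66514712, -1.59197087],
       [ 0.        ,  0.        ,  0.        ,  1.        ]])}
{'fx': 385.74244584575615, 'fy': 385.74244584575615, 'cx': 256.89292476910117, 'cy': 197.71171576482385, 'camera_from_world': array([[-0.02789002, -0.99952996, -0.01272844, -0.04237672],
       [ 0.99510674, -0.02896954,  0.0944634 , -0.54113291],
       [-0.09478774, -0.01003157,  0.99544696, -1.09867691],
       [ 0.        ,  0.        ,  0.        ,  1.        ]])}
{'time_s': 0.1, 'qpos': array([ 1.18942773e+00,  3.00425899e-01,  1.52151598e+00, -4.54692784e-06,
        1.32070142e+00, -6.65753141e-02]), 'joint_vel': array([ 0.00036417, -0.00097801, -0.00047756,  0.00031545, -0.00060085,
       -0.00013932]), 'tau': array([ 1.50076274e-03, -5.32651305e+01, -3.53279722e+01,  7.08811590e-02,
        2.35972193e-02, -7.40817609e-05]), 'ee_pos': array([0.1702712 , 0.52295164, 0.40413855]), 'eef_rot': array([-3.14054404e+00, -6.55008368e-05,  2.82680047e+00]), 'force': array([-0.89259215,  0.47269258,  0.31449741]), 'moment': array([-0.04344221,  0.01120811, -0.03287681]), 'grip_force': 0.0, 'grip_width': 0.09373596512219329}
```

View pics/s0.png

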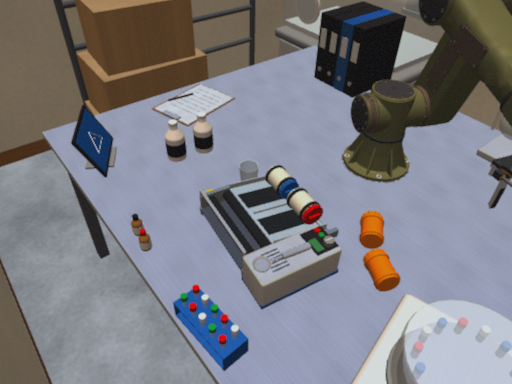

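View pics/t0.png

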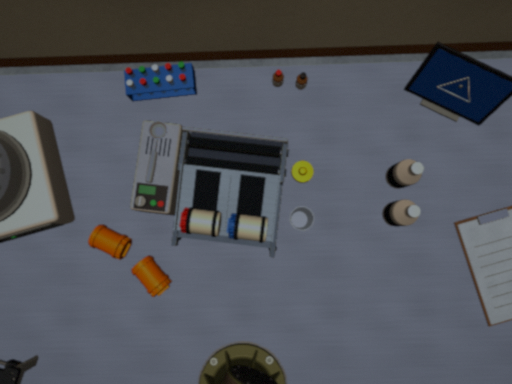

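The scene shows the mill in the middle. In the top view the red-lidded jar is at about (201,222) with its lid at (185,220), and the blue-lidded one at (248,227). The look-alikes are the orange jars at (110,241) and (151,276), and the blue-lidded jar. I choose the white jar with the red lid at (201,222) and check it in one close crop.

```bash
python3 - <<'E'
from h import *
b=cam("top");im=b["image"][...,::-1]
cv2.imwrite("pics/t1.png",cv2.resize(cv2.convertScaleAbs(im[120:260,165:300],alpha=1.5),None,fx=4.2,fy=4.2,interpolation=cv2.INTER_CUBIC))
hsv=cv2.cvtColor(im,cv2.COLOR_BGR2HSV)
roi=np.zeros(im.shape[:2],np.uint8);roi[195:255,170:290]=1
for n,lo,hi in(("red",(0,150,60),(6,255,255)),("blue",(105,150,50),(125,255,255)),("white",(10,20,120),(30,120,255))):
    m=cv2.inRange(hsv,lo,hi)*roi
    for c in cv2.findContours(m,0,2)[0]:
        if cv2.contourArea(c)>25: print(n,cv2.contourArea(c),cv2.minAreaRect(c),cv2.boundingRect(c))
E
```

```text
red 86.0 ((183.55880737304688, 219.7353057861328), (5.8999433517456055, 22.47382926940918), 7.765166282653809) (180, 209, 9, 23)
blue 105.5 ((231.2401885986328, 225.1986846923828), (6.476022243499756, 23.45905876159668), 7.594643592834473) (228, 214, 9, 24)
white 63.5 ((248.40997314453125, 234.12997436523438), (19.516149520874023, 4.38406229019165), 8.130102157592773) (239, 231, 20, 7)
white 59.0 ((199.83999633789062, 228.11997985839844), (20.36467742919922, 4.242640972137451), 8.130102157592773) (190, 225, 21, 7)
white 44.5 ((250.23696899414062, 218.9595184326172), (20.223608016967773, 3.3452582359313965), 8.746161460876465) (240, 217, 21, 6)
white 47.0 ((202.0199737548828, 213.3599853515625), (19.940412521362305, 3.535534143447876), 8.13010311126709) (192, 211, 21, 6)
```

View pics/t1.png

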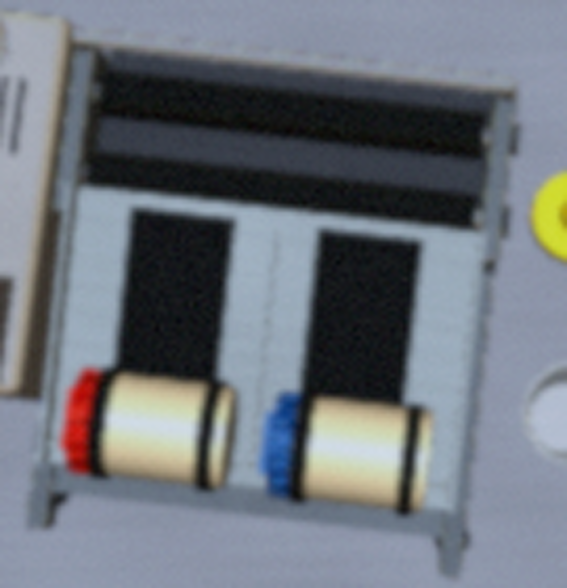

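The crop confirms a white jar with a red lid in the left lane, with ring midpoint at crop (155,430), which is full pixel (201.9,222.4). The blue jar's midpoint is at crop (355,452). The deck's top edge runs from crop (75,187) to (480,232).

```bash
python3 - <<'E'
from h import *
b=cam("top");a=cam("scene")
f=lambda x,y:(165+x/4.2,120+y/4.2)
r=onz(b,*f(155,430),.102);bl=onz(b,*f(355,452),.102)
print("red",r,"blue",bl,np.linalg.norm(r-bl),np.degrees(np.arctan2(*(r-bl)[[1,0]]))-90)
for n,p,z in(("red lid",(183.6,219.7),.102),("bluelid",(231.2,225.2),.102),("deckL",f(75,187),.0847),("deckR",f(480,232),.0847),("guardL",f(80,45),.117),("guardR",f(515,92),.117),("redringL",f(97,425),.12),("redringR",f(212,437),.12),("footL",f(60,490),.068),("footR",f(440,515),.068)):print(n,onz(b,*p,z))
# scene view check
im=a["image"][...,::-1];hsv=cv2.cvtColor(im,cv2.COLOR_BGR2HSV)
m=cv2.inRange(hsv,(0,170,80),(5,255,255));m[:190]=0;m[225:]=0
for c in cv2.findContours(m,0,2)[0]:
    if cv2.contourArea(c)>30: print(cv2.minAreaRect(c))
print("proj red",proj(a,r),proj(b,r))
cv2.imwrite("pics/s1.png",cv2.resize(im[160:310,190:345],None,fx=4,fy=4,interpolation=cv2.INTER_CUBIC))
E
```

```text
red [0.46978187 0.09188909 0.102     ] blue [ 0.45204998 -0.03643914  0.102     ] 0.12954749585951916 -7.8670885341608
red lid [0.47842947 0.14139577 0.102     ]
bluelid [0.45994705 0.01283153 0.102     ]
deckL [0.63300263 0.14544234 0.0847    ]
deckR [ 0.59481354 -0.12218835  0.0847    ]
guardL [0.7201941  0.13474278 0.117     ]
guardR [ 0.68039426 -0.14616865  0.117     ]
redringL [0.47334908 0.12582642 0.12      ]
redringR [0.46371266 0.05310249 0.12      ]
footL [0.43306123 0.16076161 0.068     ]
footR [ 0.40965565 -0.09037058  0.068     ]
((311.1922912597656, 214.03843688964844), (14.144856452941895, 21.91065788269043), 56.3099365234375)
proj red (np.float64(304.00902581445337), np.float64(205.58114440999287)) (np.float64(201.90476190476195), np.float64(222.38095238095244))
```

View pics/s1.png

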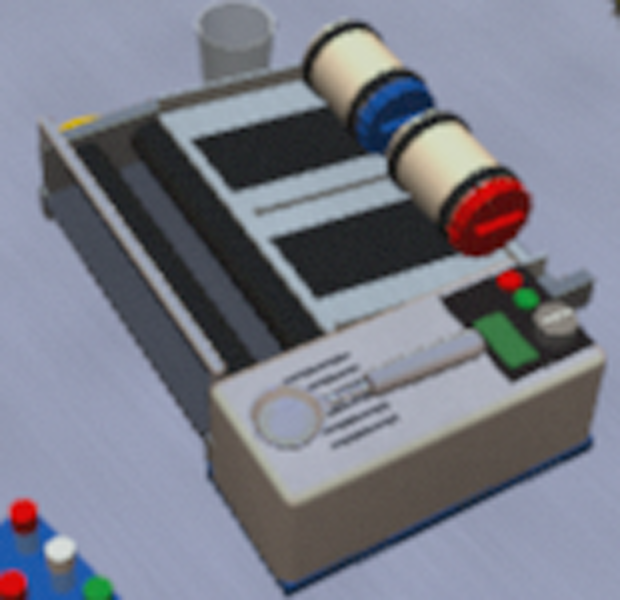

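The numbers agree. Yaw is −8° from three edges, the jar spacing is 129.5 mm (128 given), and both jars sit at ramp x≈0. Red's ramp y is +59 mm, and the projection falls on the jar in the scene view. The plan is to close the fingers part-way, line them up along the jar axis, come down behind the shell between the rings, and push.

servo_tool(
  motion=[
    [0.3,1,-2,0,1],
    [0.79,3,-5,0,2],
    [0.79,5,-9,0,3],
    [0.79,7.5,-13,0,4],
    [0.79,10,-17.5,0,5],
    [0.79,12.5,-22,0,6],
    [0.79,15,-26.5,0,7],
    [0.79,17.5,-31,0,8],
    [0.79,20,-35,-1,9],
    [0.79,22,-39,-3,10],
    [0.79,23.5,-41.5,-5,10],
    [0.79,24,-42.3,-7,10],
    [0.79,24,-42.3,-7,10],
    [0.79,24,-42.3,-7,10],
  ],
  squeeze=20,
)

```text
time_s: 2.0
ee_pos: [0.4103, 0.1003, 0.3354]
eef_rot: [3.141, 0.001, 3.002]
force: [0.9, 0.6, 0.2]
grip_width: 0.0198
grip_force: 0.0
```

```bash
python3 - <<'E'
from h import *
o=ctrl.get_obs();print(o["time_s"],o["ee_pos"],o["eef_rot"],o["grip_width"],o["force"])
a=cam("top");s=cam("scene")
p=np.array(o["ee_pos"])
print(proj(s,p-[0,0,.199]))
x=cv2.resize(a["image"][150:270,150:300,::-1],None,fx=3.2,fy=3.2,interpolation=2);y=cv2.resize(s["image"][130:270,230:380,::-1],None,fx=2.6,fy=2.743,interpolation=2)
cv2.imwrite("pics/c1.png",np.hstack([x[:384],y[:384,:310]]))
E
```

```text
2.0 [0.4102524  0.10034501 0.33539328] [3.14133548e+00 7.23504366e-04 3.00170849e+00] 0.01980348610640873 [0.87077413 0.5949219  0.21457701]
(np.float64(321.55268049403446), np.float64(190.65984027606868))
```

View pics/c1.png

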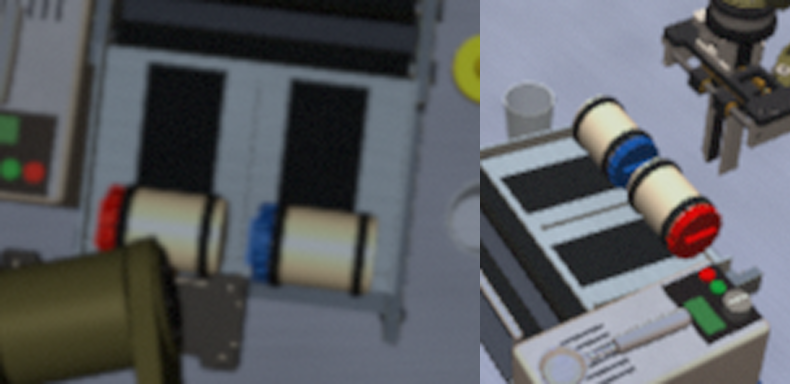

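The gripper stands behind the red jar with its fingers together, tips at about combined-crop (720,160), and nothing is touched. Next I go down and creep forward.

servo_tool(
  motion=[
    [0.79,0,0,-1.5,0],
    [0.79,0,0,-3,0],
    [0.79,0,0,-4.2,0],
    [0.79,0,0,-4.6,0],
    [0.79,0.4,-0.06,-4.6,0],
    [0.79,0.8,-0.11,-4.6,0],
    [0.79,1.1,-0.15,-4.6,0],
    [0.79,1.3,-0.18,-4.6,0],
    [0.79,1.4,-0.2,-4.6,0],
    [0.79,1.5,-0.21,-4.6,0],
    [0.79,1.5,-0.21,-4.6,0],
  ],
)

```text
time_s: 3.48
ee_pos: [0.4253, 0.0979, 0.2886]
eef_rot: [-3.142, -0.0, 3.001]
force: [-0.6, -0.4, -0.3]
grip_width: 0.0197
grip_force: 0.0
```

servo_tool(
  motion=[
    [0.79,0.1,-0.01,0.01,0],
    [0.79,0.2,-0.03,0.02,0],
    [0.79,0.3,-0.04,0.04,0],
    [0.79,0.4,-0.06,0.05,0],
    [0.79,0.5,-0.07,0.06,0],
    [0.79,0.6,-0.08,0.07,0],
    [0.79,0.7,-0.1,0.09,0],
    [0.79,0.8,-0.11,0.1,0],
    [0.79,0.9,-0.13,0.11,0],
    [0.79,1.0,-0.14,0.12,0],
    [0.79,1.1,-0.15,0.14,0],
    [0.79,1.2,-0.17,0.15,0],
    [0.79,1.3,-0.18,0.16,0],
    [0.79,1.4,-0.2,0.17,0],
    [0.79,1.5,-0.21,0.18,0],
  ],
)

```text
time_s: 5.35
ee_pos: [0.4404, 0.0957, 0.2904]
eef_rot: [3.142, -0.0, 3.001]
force: [-1.7, 0.3, 0.8]
grip_width: 0.0196
grip_force: 0.7
```

```bash
cat >> h.py <<'E'
U=np.array([.9903,-.1392]);V=np.array([.1392,.9903]);O=np.array([.4665,.0323])
def lids(c):
    # lid centroids -> ramp coords (x,y) at jar-axis height, iterating on height
    hsv=cv2.cvtColor(c["image"],cv2.COLOR_RGB2HSV);out=[]
    for lo,hi in(((0,150,60),(6,255,255)),((105,150,50),(125,255,255))):
        m=cv2.inRange(hsv,lo,hi);m[:120]=0;m[255:]=0;m[:,:176]=0;m[:,295:]=0
        k=max(cv2.findContours(m,0,2)[0],key=cv2.contourArea);u,v=cv2.minAreaRect(k)[0]
        x=0
        for _ in range(5):
            z=.1021+x*.1217; p=onz(c,u,v,z); d=p[:2]-O; x=d@U+.0044
        out+=[(round(x*1e3,1),round(d@V*1e3,1),round(cv2.contourArea(k)))]
    return out
E
python3 - <<'E'
from h import *
c=cam("top");print(lids(c),ctrl.get_obs()["ee_pos"],ctrl.get_obs()["force"])
cv2.imwrite("pics/c2.png",cv2.resize(c["image"][150:270,165:300,::-1],None,fx=4,fy=4,interpolation=2))
E
```

```text
[(np.float64(29.9), np.float64(108.1), 36), (np.float64(0.6), np.float64(-20.8), 75)] [0.44043816 0.09574145 0.29045852] [-1.5369835   0.26615176  0.1641934 ]
```

View pics/c2.png

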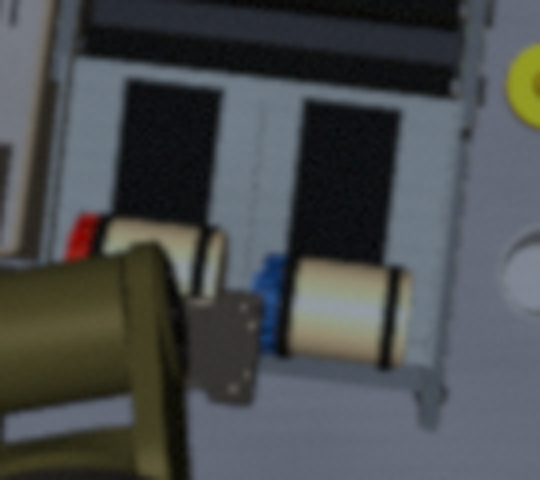

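The arm hides part of it, but the red jar has moved about 11 mm up the ramp and lies straight (lid top at crop (85,213), right end at (225,230)). The blue jar is unmoved. The finger-to-axis gap is 41 mm (33 + 8), as expected, so I keep pushing steadily at 12 mm/s.

servo_tool(
  motion=[
    [0.79,0.15,-0.02,0.02,0],
    [0.79,0.3,-0.04,0.04,0],
    [0.79,0.45,-0.06,0.06,0],
    [0.79,0.6,-0.08,0.07,0],
    [0.79,0.75,-0.11,0.09,0],
    [0.79,0.9,-0.13,0.11,0],
    [0.79,1.05,-0.15,0.13,0],
    [0.79,1.2,-0.17,0.15,0],
    [0.79,1.35,-0.19,0.17,0],
    [0.79,1.5,-0.21,0.18,0],
    [0.79,1.65,-0.23,0.2,0],
    [0.79,1.8,-0.25,0.22,0],
    [0.79,1.95,-0.27,0.24,0],
    [0.79,2.1,-0.3,0.26,0],
    [0.79,2.25,-0.32,0.28,0],
    [0.79,2.4,-0.34,0.3,0],
    [0.79,2.55,-0.36,0.31,0],
    [0.79,2.7,-0.38,0.33,0],
    [0.79,2.85,-0.4,0.35,0],
    [0.79,3.0,-0.42,0.37,0],
  ],
)

```text
time_s: 7.9
ee_pos: [0.4704, 0.0916, 0.2941]
eef_rot: [-3.142, -0.0, 3.001]
force: [-1.8, 0.0, 0.7]
grip_width: 0.0198
grip_force: 0.7
```

servo_tool(
  motion=[
    [0.79,0.15,-0.02,0.02,0],
    [0.79,0.3,-0.04,0.04,0],
    [0.79,0.45,-0.06,0.06,0],
    [0.79,0.6,-0.08,0.07,0],
    [0.79,0.75,-0.11,0.09,0],
    [0.79,0.9,-0.13,0.11,0],
    [0.79,1.05,-0.15,0.13,0],
    [0.79,1.2,-0.17,0.15,0],
    [0.79,1.35,-0.19,0.17,0],
    [0.79,1.5,-0.21,0.18,0],
    [0.79,1.65,-0.23,0.2,0],
    [0.79,1.8,-0.25,0.22,0],
    [0.79,1.95,-0.27,0.24,0],
    [0.79,2.1,-0.3,0.26,0],
    [0.79,2.25,-0.32,0.28,0],
    [0.79,2.4,-0.34,0.3,0],
    [0.79,2.55,-0.36,0.31,0],
    [0.79,2.7,-0.38,0.33,0],
    [0.79,2.85,-0.4,0.35,0],
    [0.79,3.0,-0.42,0.37,0],
  ],
)

```text
time_s: 10.4
ee_pos: [0.5004, 0.0874, 0.2979]
eef_rot: [3.142, -0.0, 3.001]
force: [-1.9, 0.7, -0.3]
grip_width: 0.0199
grip_force: 0.7
```

```bash
python3 - <<'E'
from h import *
c=cam("top");s=cam("scene");o=ctrl.get_obs();p=o["ee_pos"];f=(p[:2]-O)@U
print(lids(c),p,o["force"],"jar x",(f+.0457)/.9926,"finger y",(p[:2]-O)@V)
x=cv2.resize(c["image"][130:250,165:285,::-1],(400,400),interpolation=2);y=cv2.resize(s["image"][160:290,220:350,::-1],(400,400),interpolation=2)
cv2.imwrite("pics/c3.png",np.hstack([x,y]))
E
```

```text
[(np.float64(100.6), np.float64(105.4), 6), (np.float64(0.6), np.float64(-20.8), 84)] [0.50044847 0.0873477  0.29786511] [-0.56843677  0.07118618 -0.70339034] jar x 0.07219074002070572 finger y 0.05923936832682508
```

View pics/c3.png

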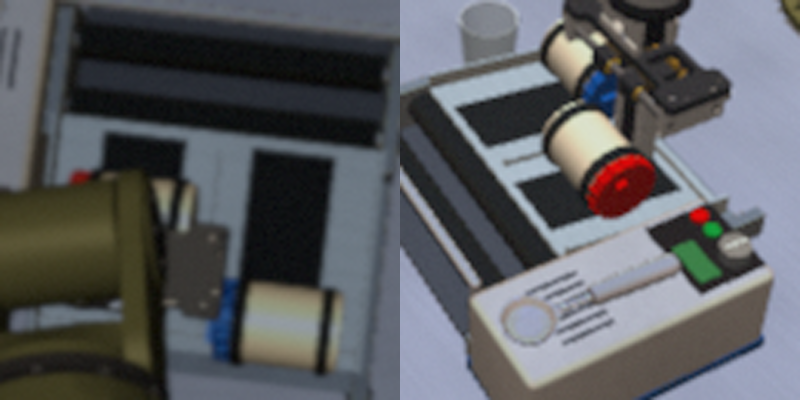

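The jar lies straight, is still on the fingers and sits at about ramp x 72 (lid at right-half pixel (620,185)). The blue jar is unmoved. I continue.

servo_tool(
  motion=[
    [0.79,0.15,-0.02,0.02,0],
    [0.79,0.3,-0.04,0.04,0],
    [0.79,0.45,-0.06,0.06,0],
    [0.79,0.6,-0.08,0.07,0],
    [0.79,0.75,-0.11,0.09,0],
    [0.79,0.9,-0.13,0.11,0],
    [0.79,1.05,-0.15,0.13,0],
    [0.79,1.2,-0.17,0.15,0],
    [0.79,1.35,-0.19,0.17,0],
    [0.79,1.5,-0.21,0.18,0],
    [0.79,1.65,-0.23,0.2,0],
    [0.79,1.8,-0.25,0.22,0],
    [0.79,1.95,-0.27,0.24,0],
    [0.79,2.1,-0.3,0.26,0],
    [0.79,2.25,-0.32,0.28,0],
    [0.79,2.4,-0.34,0.3,0],
    [0.79,2.55,-0.36,0.31,0],
    [0.79,2.7,-0.38,0.33,0],
    [0.79,2.85,-0.4,0.35,0],
    [0.79,3.0,-0.42,0.37,0],
  ],
)

```text
time_s: 13.0
ee_pos: [0.5304, 0.0831, 0.3015]
eef_rot: [-3.142, 0.0, 3.001]
force: [-1.7, 0.5, -0.1]
grip_width: 0.02
grip_force: 0.7
```

servo_tool(
  motion=[
    [0.79,0.15,-0.02,0.02,0],
    [0.79,0.3,-0.04,0.04,0],
    [0.79,0.45,-0.06,0.06,0],
    [0.79,0.6,-0.08,0.07,0],
    [0.79,0.75,-0.11,0.09,0],
    [0.79,0.9,-0.13,0.11,0],
    [0.79,1.05,-0.15,0.13,0],
    [0.79,1.2,-0.17,0.15,0],
    [0.79,1.35,-0.19,0.17,0],
    [0.79,1.5,-0.21,0.18,0],
    [0.79,1.65,-0.23,0.2,0],
    [0.79,1.8,-0.25,0.22,0],
    [0.79,1.95,-0.27,0.24,0],
    [0.79,2.1,-0.3,0.26,0],
    [0.79,2.25,-0.32,0.28,0],
    [0.79,2.4,-0.34,0.3,0],
    [0.79,2.55,-0.36,0.31,0],
    [0.79,2.7,-0.38,0.33,0],
    [0.79,2.85,-0.4,0.35,0],
    [0.79,3.0,-0.42,0.37,0],
  ],
)

```text
time_s: 15.5
ee_pos: [0.5604, 0.079, 0.3052]
eef_rot: [-3.142, -0.0, 3.001]
force: [-1.8, -0.1, 0.9]
grip_width: 0.0195
grip_force: 0.7
```

```bash
python3 - <<'E'
from h import *
c=cam("top");s=cam("scene");o=ctrl.get_obs();p=o["ee_pos"];f=(p[:2]-O)@U
print(p,o["force"],"jar x",(f+.0457)/.9926)
x=cv2.resize(c["image"][130:250,165:285,::-1],(400,400),interpolation=2);y=cv2.resize(s["image"][160:290,220:350,::-1],(400,400),interpolation=2)
cv2.imwrite("pics/c4.png",np.hstack([x,y]))
E
```

```text
[0.56045568 0.07891976 0.30529349] [-0.23249624  0.78584592  0.34491951] jar x 0.13324082328161532
```

View pics/c4.png

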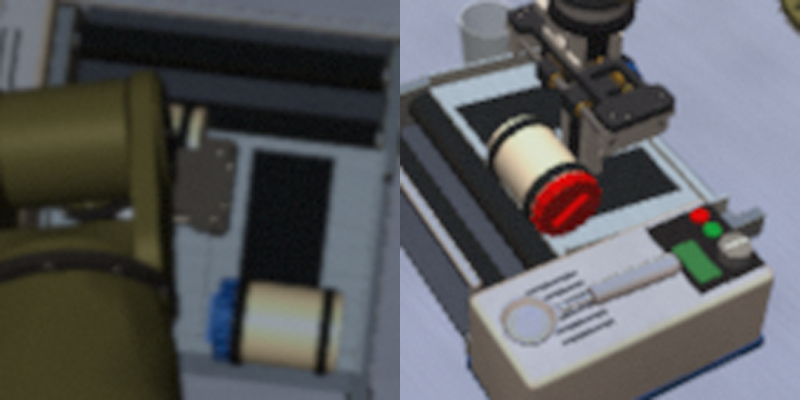

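The jar is straight and near the top of the deck, at about x 133 (lid at right-half pixel (567,200)). Now over the crest, slowing down.

servo_tool(
  motion=[
    [0.79,0.15,-0.02,0.02,0],
    [0.79,0.3,-0.04,0.04,0],
    [0.79,0.45,-0.06,0.06,0],
    [0.79,0.6,-0.08,0.07,0],
    [0.79,0.75,-0.11,0.09,0],
    [0.79,0.9,-0.13,0.11,0],
    [0.79,1.05,-0.15,0.13,0],
    [0.79,1.2,-0.17,0.15,0],
    [0.79,1.35,-0.19,0.17,0],
    [0.79,1.5,-0.21,0.18,0],
    [0.79,1.65,-0.23,0.2,0],
    [0.79,1.8,-0.25,0.22,0],
    [0.79,1.95,-0.27,0.24,0],
    [0.79,2.1,-0.3,0.26,0],
    [0.79,2.25,-0.32,0.28,0],
    [0.79,2.4,-0.34,0.3,0],
    [0.79,2.55,-0.36,0.31,0],
    [0.79,2.7,-0.38,0.33,0],
    [0.79,2.8,-0.39,0.34,0],
    [0.79,2.9,-0.4,0.35,0],
  ],
)

```text
time_s: 18.1
ee_pos: [0.5894, 0.075, 0.3088]
eef_rot: [3.142, 0.0, 3.001]
force: [-0.2, 0.9, 0.1]
grip_width: 0.02
grip_force: 0.3
```

servo_tool(
  motion=[
    [0.79,0.1,-0.01,0,0],
    [0.79,0.2,-0.03,0,0],
    [0.79,0.3,-0.04,0,0],
    [0.79,0.4,-0.06,0,0],
    [0.79,0.5,-0.07,0,0],
    [0.79,0.6,-0.08,0,0],
    [0.79,0.7,-0.1,0,0],
    [0.79,0.8,-0.11,0,0],
    [0.79,0.9,-0.13,0,0],
    [0.79,1.0,-0.14,0,0],
    [0.79,1.1,-0.15,0,0],
    [0.79,1.2,-0.17,0,0],
    [0.79,1.3,-0.18,0,0],
    [0.79,1.4,-0.2,0,0],
    [0.79,1.4,-0.2,0,0],
    [0.79,1.4,-0.2,0,0],
    [0.79,1.4,-0.2,0,0],
    [0.79,1.4,-0.2,0,0],
  ],
)

```text
time_s: 20.35
ee_pos: [0.6033, 0.073, 0.3088]
eef_rot: [3.142, 0.0, 3.001]
force: [0.3, -0.4, -0.7]
grip_width: 0.0198
grip_force: 0.0
```

```bash
python3 - <<'E'
from h import *
c=cam("top");s=cam("scene");o=ctrl.get_obs();p=o["ee_pos"];f=(p[:2]-O)@U
print(p,o["force"],o["grip_force"],"finger-contact jar x",(f+.0457)/.9926)
x=cv2.resize(c["image"][130:250,165:285,::-1],(400,400),interpolation=2);y=cv2.resize(s["image"][160:290,220:350,::-1],(400,400),interpolation=2)
cv2.imwrite("pics/c5.png",np.hstack([x,y]))
E
```

```text
[0.60327735 0.07297152 0.30874809] [ 0.47626615 -0.48955063 -0.28717766] 0.0 finger-contact jar x 0.17679743313129762
```

View pics/c5.png

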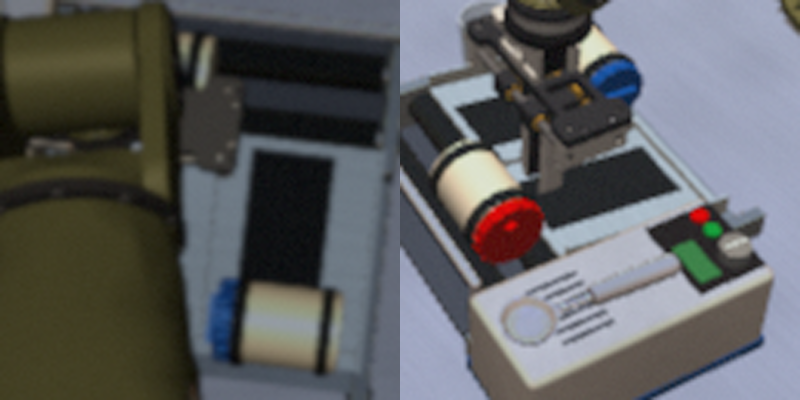

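The jar has dropped onto both rollers clear of the fingers (lid at right-half pixel (507,230)), and the contact force is zero. I back off along the ramp, then go up and away.

servo_tool(
  motion=[
    [0.79,-0.5,0.07,0,0],
    [0.79,-1.2,0.17,0,0],
    [0.79,-2,0.28,0.5,0],
    [0.79,-2.5,0.35,2,0],
    [0.79,-3,0.42,4,0],
    [0.79,-4,0.5,6.5,0],
    [0.79,-6,1,9,0],
    [0.79,-9,2,10,0],
    [0.79,-12,3,10,0],
    [0.79,-16,4,10,0],
    [0.79,-20,5,10,0],
    [0.79,-22,8,10,0],
    [0.79,-23,12,10,0],
    [0.79,-24,16,10,0],
    [0.79,-25,20,10,0],
    [0.79,-26,24,10,0],
    [0.79,-26,24,10,0],
    [0.79,-26,24,10,0],
  ],
)

```text
time_s: 22.7
ee_pos: [0.3432, 0.3125, 0.4095]
eef_rot: [3.141, 0.001, 3.002]
force: [-0.5, -0.4, -0.2]
grip_width: 0.0199
grip_force: 0.0
```

```bash
python3 - <<'E'
from h import *
c=cam("top");s=cam("scene");o=ctrl.get_obs();print(o["time_s"],o["ee_pos"],lids(c))
x=cv2.resize(c["image"][130:250,165:285,::-1],(400,400),interpolation=2);y=cv2.resize(s["image"][160:290,220:350,::-1],(400,400),interpolation=2)
cv2.imwrite("pics/c6.png",np.hstack([x,y]))
E
```

```text
22.8 [0.34348305 0.31216069 0.40929935] [(np.float64(192.0), np.float64(109.9), 119), (np.float64(0.5), np.float64(-20.3), 106)]
```

View pics/c6.png

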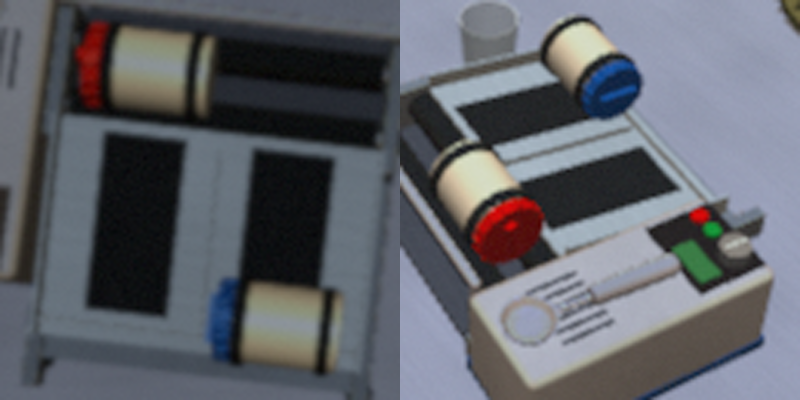

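The red jar lies on both rollers at ramp x 192 (193 wanted), and the lid has not moved since the last picture. The blue jar is still at the foot (x 0.5), and the robot is clear.

```bash
python3 -c "from station import ctrl; print(ctrl.hand_in())"
```

```text
the job is handed in; nothing more can be done
None
```

The red-lidded jar was rolled up the ramp and over the front roller and lies still on both rollers, the blue-lidded jar was left at the foot, and the job was handed in at about 23 s with the arm clear.

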